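Prop the pastry case's lid half open on its stay

TASK

Set the wooden pastry case for service, with its lid as a half-open guard over the tarts: open the lid by its pull bar all the way back until it rests there by itself, then flip the stay in the side channel up as far as it goes. Take the lid again and lower it gently, without dropping it, until the catch under it sits over the pin of the stay and the stay alone holds the lid up; leave the cake, plates and tarts round about where they are.

Things in the scene. Friction and masses are not known exactly. Their poses are not given: they have to be found in the camera images.
- case: Oak pastry case, fixed to the table: open box 200 mm deep (x) by 260 mm wide (y) by 95 mm high, walls and floor 10 mm, closed by a hinged lid. Origin: centre of its underside; z up. Its front (pull bar side) faces its own -x, the lid's hinge runs along its +x rim. Inside, a low divider (top 55 mm above the table) at y = -25 mm separates six fixed tarts (+y side, tops about 45 mm above the table) from a free channel (y = -28 to -120 mm) that holds the stay.
- lid (a joint): Lid angle about the hinge, rad: 0 shut, 1.85 fully back (16 degrees past upright, where a stop holds it and it rests by itself). The hinge is free: between those the lid falls shut below about 1.57 and falls back above. Lid 200 x 260 x 12 mm, clear panel in an oak frame, roughly 0.4 kg. Propped on the fully raised stay it stands at about 0.77.
- lid_hinge (a point): Middle of the hinge line of the lid, 95 mm above the table. Axis along the case's y. The frame of this point is that of the lid: x from the pull bar towards the hinge, z out of its upper face.
- lid_handle (a point): Middle of the pull bar: a steel round bar, 12 mm thick, 110 mm long along the case's y, carried by two arms 45 mm in front of the lid's front edge and in the lid's plane: 245 mm from the hinge line towards the front and 6 mm above the lid's underside. It moves with the lid. Free between the arms on all sides, so that it can be pinched across and turns in the fingers as the lid swings.
- lid_catch (a point): Middle of the catch on the underside of the lid: a recess between two wooden ribs parallel to y, 36 mm apart (clear), 10 mm deep. The point lies on the lid's underside, 140 mm from the hinge line, at y = -77.5 mm.
- stay (a joint): Angle of the stay, rad: 0 folded flat, its tip towards the hinge; grows as it is flipped up towards the front; 1.25 is its stop (not quite upright, still leaning 18 degrees towards the hinge). Its stiff pivot (0.08 N m) keeps it wherever it is left.
- stay_pivot (a point): Pivot of the stay in its fork, in the case's frame at x = -45, y = -77.5, z = 69 mm. Axis along the case's y. The fork and its post reach 11 mm to either side of it in x and 79 mm up.
- stay_tip (a point): Centre of the cross pin at the free end of the stay, 125 mm from the pivot. The stay is a flat steel bar 125 mm long, 10 mm wide (along the case's y) and 12 mm high; the pin is 12 mm thick and 30 mm long along y. Folded, it lies level 69 mm above the table, 26 mm under the case's rim, with about 40 mm free to either side and 45 mm free below except for a small wooden rest under its part 89 to 101 mm from the pivot.
- cake_stand: Bystander: glass cake stand with a dark cake, 210 mm wide, 140 mm high; origin under its centre. Leave alone.
- plate_stack: Bystander: stack of white plates, 170 mm wide, 50 mm high; origin under its centre. Leave alone.
- slate_tarts: Bystander: round slate with five tarts, 190 mm wide, 45 mm high; origin under its centre. Leave alone.

How it is judged (in metres and radians):
On the way, in this order (a step that is already met when the one before it is completed fails the run):
1. the lid rests fully back, let go, with the stay still folded (value of joint lid above 1.79 rad and value of joint stay below 0.3 rad and contact force between the fingers and anything else below 0.2 N), for 0.2 s.
2. the stay is flipped up to its stop while the lid is back (value of joint stay above 1.13 rad and value of joint lid above 1.7 rad), for 0.2 s.
3. the lid is down on the stay, its pin in the catch (value of joint stay above 1.13 rad and value of joint lid between 0.7 and 0.84 rad and distance between stay_tip and lid_catch below 0.018 m and velocity of joint lid between -0.05 and 0.05 rad/s), for 0.2 s.
At the end, for the whole second after the job is handed in: The stay stands at its stop (joint above 1.13 rad), the lid rests on it at 0.70 to 0.84 rad with the pin's centre within 18 mm of the catch point, and the lid is still (all of step 3); the robot touches nothing.
It fails at once if the lid drops or is slammed (closing faster than 3.5 rad/s, or falling back faster than 3.5 rad/s) (velocity of joint lid below -3.5 rad/s or velocity of joint lid above 3.5 rad/s).
It fails at once if the cake stand is shoved or tipped (distance of cake_stand from where it was at the start of the episode above 0.03 m or angle between cake_stand's own z axis and vertical above 0.25 rad).
It fails at once if the plate stack is shoved or tipped (distance of plate_stack from where it was at the start of the episode above 0.03 m or angle between plate_stack's own z axis and vertical above 0.25 rad).
It fails at once if the slate tarts is shoved or tipped (distance of slate_tarts from where it was at the start of the episode above 0.03 m or angle between slate_tarts's own z axis and vertical above 0.25 rad).
It also fails if it takes over 72 s, if anything falls off the work surface, if the arm or the gripper's body presses on something with over 40 N, if the wrist force passes 120 N, or if a joint passes its speed limit or range.

ROBOT

A 6-joint arm with a two-finger parallel gripper is mounted at the origin on the work surface. World frame = base frame: x ahead of the robot, y to its left, z up, the work surface at z = 0. Lengths are in mm, angles in rad, forces in N, time in s.
With the tool pointing down it reaches from about 300 to 775 mm from the base axis. Payload 14.6 kg.
Tool frame: the origin (TCP) lies on the mounting face of the last link; the fingertips stand 199 mm ahead of it and the grasp point (between the pads) lies 180 mm ahead of it; z points along the fingers, y is the line along which they close (so a half turn about z gives the same grasp; the last joint's range is limited). The gripper opens to 94 mm and grips with 3 to 60 N. Pads are 16 mm wide; open, the fingers measure 119 mm over their backs; the gripper's body (75 mm by 177 mm) begins 78 mm behind the grasp point.
Start: joints at [-1.376, 0.3, 1.521, -0, 1.321, -0.067], TCP at [142.344, -531.252, 404.646] pointing down, gripper open.
Joint ranges: [-3.03, 3.03], [-0.79, 2.21], [0.23, 2.52], [-1.04, 4.18], [0, 3.07], [-2.55, 2.55]. Speed limits (rad/s): [2.22, 2.22, 2.57, 3.14, 3.14, 3.14].

INTERFACE

Orientations are given as [roll, pitch, yaw] about the fixed x, y, z axes, in that order (R = Rz(yaw) Ry(pitch) Rx(roll)).
In Python, from cell import manip gives the robot as it stands. The module is installed in compiled form; this text tells all that it offers.
- The arm moves only by the shell command python3 -m creep 'ROWS' [FORCE]. ROWS is a JSON object of lists of equal length, an entry for each row: "slide": the shift along the world's x, y, z in cm, a list of three; "turn": the turn about the world's z in rad; "claw": the opening, from 0 (shut) to 1 (fully open). A call has 1 to 8 rows; each row shifts and turns the commanded pose from where the row before left it; what a row does not reach is not made up. A row lasts 1/8 s, in which the tool goes at most 62.5 mm and 10.7 degrees, less where a joint would pass 70% of its speed; a pose out of reach is approached as far as the arm can. A call with a gripper value outside its range is refused whole. The fingers move at their own pace and stop on an object; FORCE is the grip in N (left out, the last holds). Time passes only in rows, so rows that do not move let the fingers close. It gives the time, the measured TCP pose, the force, the opening and the grip force at its end, in the units of the state.
- manip.read_state(): the state, without advancing time (a new reading comes with each control period).
- manip.camera(name): name is "side" or "top" or "wrist"; returns (picture, depth): 400x640x3 uint8, red, green, blue; 400x640 float32, mm along the optical axis (not along the pixel's ray), 0 where there is no reading.
- manip.calibration(name): a dict with "intrinsics" (3x3 intrinsics, pixels), "pose" (4x4, takes a point from camera to world coordinates). Camera axes: x right, y up, looking along -z (the intrinsics and any distortion apply to the point x, -y, -z); pixel columns grow to the right and rows downward; lengths in mm; the calibration is good to about 2 mm. A picture is of the moment at which its call begins: read the wrist's pose just before it. calibration takes no time and is no camera call; for the wrist camera it gives the pose at the moment of the call.
- manip.sign_off(): hands the job in; it is judged then, once.
Trained networks look in the newest picture that a camera, given by its name, has taken for a name from the list of things; names that differ only in an ending like _2 or _b are one class to them, and where a whole thing is asked for, a point or a joint stands for the part that bears it (a point fixed in the world has none). Each returns a list of dicts, best first, with "score" (0 to 1); they miss things now and then, are a little off and sometimes report something else, mostly with a low value. They report only what shows in the picture. A call takes as long as a camera call.
- manip.cut_out(query, camera): "mask" (400x640 bool, what is visible of it) and "position" ([column, row] in pixels, amid what is visible of it).
The state is a dict: "clock": time; "joints": joint angles; "qd": joint speeds; "effort": joint torques, N m; "eef_pos": TCP position; "eef_rot": TCP orientation; "wrist_force": force on the tool from outside, world axes, zero at the start; "moment": the same for the moment, N m; "finger_gap": finger opening in mm; "finger_force": force on a finger pad.
Only numpy, scipy, OpenCV 4.12 (cv2) and the standard library are available. Lean on these libraries where they do the work, as an engineer would, in place of code of your own. Each camera call takes 0.05 s, during which the arm holds its last target. There are 200 camera calls.

## Working session

There is one attempt and no reset: what is moved stays moved. The work goes in short steps, Python scripts to look and compute and a shell command to move; the robot and the scene stay as the last step left them, time stands still between calls to the robot, and variables do not carry over. Pictures are saved under pics/ and viewed, at most 10 in all, crops included, and the job is handed in when it is done.

```bash
mkdir -p pics; cat > h.py <<'E'
import numpy as np, cv2
from cell import manip
def world(cam,depth,us,vs,cal=None):
    c=cal or manip.calibration(cam);K=np.array(c["intrinsics"]);T=np.array(c["pose"])
    z=depth[vs,us];x=(us-K[0,2])/K[0,0]*z;y=(vs-K[1,2])/K[1,1]*z
    return (T@np.stack([x,-y,-z,np.ones_like(z)]))[:3].T
def proj(cam,P):
    c=manip.calibration(cam);K=np.array(c["intrinsics"]);T=np.linalg.inv(np.array(c["pose"]))
    p=(T[:3,:3]@np.atleast_2d(P).T+T[:3,3:]);q=K@np.stack([p[0],-p[1],-p[2]]);return (q[:2]/q[2]).T
E
python3 - <<'E'
from h import *
print(manip.read_state())
ims=[]
for c in("top","side"):
    im,d=manip.camera(c);np.savez(f"/tmp/{c}.npz",im=im,d=d);ims.append(im[:,:,::-1])
    k=manip.calibration(c);print(c,k)
    for q in("case","lid","lid_handle","stay","cake_stand","plate_stack","slate_tarts"):
        for r in manip.cut_out(q,c)[:1]:
            m=r["mask"]&(d>0);v,u=np.nonzero(m);P=world(c,d,u,v)
            print(c,q,round(r["score"],2),r["position"],np.percentile(P,[2,50,98],axis=0).round(0).tolist(),m.sum())
            np.save(f"/tmp/{c}_{q}.npy",r["mask"])
cv2.imwrite("pics/a.png",cv2.resize(np.vstack(ims),(480,600)))
cv2.imwrite("pics/top.png",ims[0])
E
```

```text
{'clock': 0.0, 'joints': array([-1.37562015e+00,  3.00471964e-01,  1.52165014e+00, -3.20073285e-05,
        1.32069718e+00, -6.66343569e-02]), 'qd': array([ 5.79009128e-04,  1.85977752e-04,  7.58797798e-04, -8.37459079e-04,
       -1.18982053e-03, -5.29587782e-05]), 'effort': array([ 9.23306798e-04, -5.31810522e+01, -3.52738094e+01,  7.09072757e-02,
        2.43613205e-02, -9.02736565e-05]), 'eef_pos': array([ 142.32387206, -531.21683133,  404.05649967]), 'eef_rot': array([-3.14036668e+00, -5.07420651e-05,  2.61818444e-01]), 'wrist_force': array([ 0.17859374,  0.14538428, -0.24908144]), 'moment': array([0.03414002, 0.06251381, 0.01417893]), 'finger_force': 0.0, 'finger_gap': 93.98828401632207}
top {'intrinsics': array([[375.69078577,   0.        , 318.39630114],
       [  0.        , 375.69078577, 201.84940307],
       [  0.        ,   0.        ,   1.        ]]), 'pose': array([[ 1.23755121e-02,  9.86819959e-01, -1.61348115e-01,
         3.52411742e+02],
       [-9.99920184e-01,  1.18027510e-02, -4.50785598e-03,
        -2.00443999e-01],
       [-2.54409063e-03,  1.61391024e-01,  9.
[... 1342 characters left out ...]
00000e+00,  0.00000000e+00,
         1.00000000e+00]])}
side case 0.6 [316.8, 215.9] [[447.0, -68.0, 8.0], [549.0, 128.0, 105.0], [661.0, 186.0, 111.0]] 4542
side lid 0.88 [317.5, 203.6] [[450.0, -73.0, 101.0], [551.0, 68.0, 106.0], [685.0, 182.0, 111.0]] 3040
side lid_handle 0.73 [313.2, 206.3] [[449.0, -73.0, 101.0], [551.0, 68.0, 106.0], [685.0, 182.0, 111.0]] 3054
side cake_stand 0.71 [298.2, 143.9] [[563.0, -500.0, 4.0], [650.0, -390.0, 114.0], [742.0, -333.0, 142.0]] 1386
side plate_stack 0.57 [358.5, 148.3] [[288.0, -585.0, 2.0], [377.0, -476.0, 44.0], [456.0, -413.0, 53.0]] 820
side slate_tarts 0.62 [359.3, 340.0] [[339.0, 426.0, 6.0], [425.0, 519.0, 18.0], [508.0, 588.0, 46.0]] 4053
```

```bash
python3 - <<'E'
import numpy as np,cv2
a=np.load("/tmp/top.npz")["im"][110:280,200:400,::-1];b=np.load("/tmp/side.npz")["im"][130:300,200:440,::-1]
a=cv2.resize(a,None,fx=1.8,fy=1.8,interpolation=2);b=cv2.resize(b,None,fx=1.8,fy=1.8,interpolation=2)
cv2.imwrite("pics/b.png",np.hstack([a,b]));print(a.shape,b.shape)
from h import *
for c in("top","side"):
    d=np.load(f"/tmp/{c}.npz")["d"];m=np.load(f"/tmp/{c}_lid.npy")
    v,u=np.nonzero(cv2.dilate(m.astype(np.uint8),np.ones((25,25)))>0);P=world(c,d,u,v);P=P[(P[:,2]>92)&(P[:,2]<125)&(d[v,u]>0)]
    r=cv2.minAreaRect(P[:,:2].astype(np.float32));print(c,r);
    Q=P[(P[:,2]>104)];r=cv2.minAreaRect(Q[:,:2].astype(np.float32));print(r,cv2.boxPoints(r).tolist(),len(Q))
E
```

```text
(306, 360, 3) (306, 432, 3)
top ((563.9812622070312, 44.05762481689453), (259.81439208984375, 261.1853942871094), 84.15930938720703)
((565.0977172851562, 43.94341278076172), (259.81439208984375, 257.7886047363281), 84.15930938720703) [[423.65283203125, -72.17274475097656], [680.1031494140625, -98.40603637695312], [706.5426025390625, 160.0595703125], [450.09228515625, 186.29286193847656]] 5046
side ((565.2841796875, 47.85002136230469), (265.1870422363281, 260.19549560546875), 84.253173828125)
((568.3679809570312, 47.11181640625), (264.5663146972656, 253.61972045898438), 84.92704772949219) [[430.3578186035156, -73.44012451171875], [682.9840698242188, -95.8662109375], [706.378173828125, 167.66375732421875], [453.75189208984375, 190.08984375]] 2620
```

View pics/b.png

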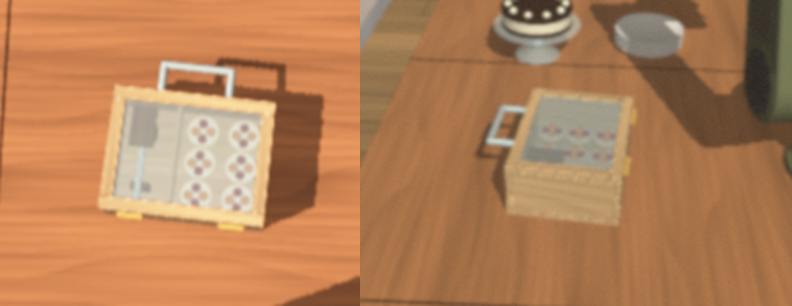

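The picture shows the lid shut. In the top crop the bar is at the top, so the case front faces world +x and the hinge is towards the robot. The stay channel is on the left (world +y). I'll refine the pose next.

```bash
python3 - <<'E'
from h import *
from scipy.spatial import cKDTree
f=np.array([np.cos(-.102),np.sin(-.102)]);y=np.array([np.sin(-.102),-np.cos(-.102)]);print(f,y)
for c in("top","side"):
    d=np.load(f"/tmp/{c}.npz")["d"];v,u=np.nonzero(d>0);P=world(c,d,u,v)
    P=P[(P[:,2]>99)&(P[:,2]<118)&(abs(P[:,0]-565)<200)&(abs(P[:,1]-45)<200)]
    a=P[:,:2]@f;b=P[:,:2]@y
    h=np.histogram(a,np.arange(410,710,6));print(c,list(zip(h[1].astype(int).tolist(),h[0].tolist())))
    m=a>650;print("front bits a",np.percentile(a[m],[1,50,99]),"y",np.percentile(b[m],[1,99]),"z",np.percentile(P[m,2],[5,50,95]))
    bar=m&(a>np.percentile(a[m],99)-11);print("bar mid",P[bar].mean(0),a[bar].mean(),np.ptp(b[bar]),np.polyfit(b[bar],a[bar],1))
    m=(a<630);print("lid b",np.percentile(b[m],[.5,99.5]),"a",np.percentile(a[m],[.5,99.5]),"z",np.median(P[m,2]))
E
```

```text
[ 0.99480251 -0.10182322] [-0.10182322 -0.99480251]
top [(410, 0), (416, 0), (422, 11), (428, 47), (434, 161), (440, 196), (446, 194), (452, 187), (458, 191), (464, 192), (470, 196), (476, 193), (482, 190), (488, 188), (494, 196), (500, 192), (506, 191), (512, 186), (518, 191), (524, 180), (530, 193), (536, 181), (542, 186), (548, 187), (554, 181), (560, 187), (566, 185), (572, 185), (578, 182), (584, 188), (590, 185), (596, 174), (602, 187), (608, 186), (614, 206), (620, 176), (626, 181), (632, 123), (638, 18), (644, 16), (650, 17), (656, 15), (662, 17), (668, 15), (674, 93), (680, 70), (686, 3), (692, 0), (698, 0)]
front bits a [651.84616815 677.37791648 686.05638888] y [-161.08624385  -41.39096578] z [102.70597656 107.4142073  110.92673111]
bar mid [686.92704738  31.80933733 107.31355283] 680.1178206573126 117.84952258336983 [5.34534423e-03 6.80660850e+02]
lid b [-229.67817086   27.29374603] a [430.51851475 628.86411034] z 105.58200987100804
side [(410, 0), (416, 0), (422, 2), (428, 30), (434, 63), (440, 85), (446, 90), (452, 86), (458, 88), (464, 86), (470, 88), (476, 85), (482, 88), (488, 89), (494, 83), (500, 88), (506, 89), (512, 85), (518, 84), (524, 87), (530, 87), (536, 85), (542, 89), (548, 82), (554, 86), (560, 88), (566, 80), (572, 88), (578, 87), (584, 84), (590, 87), (596, 86), (602, 83), (608, 84), (614, 94), (620, 89), (626, 80), (632, 73), (638, 10), (644, 16), (650, 14), (656, 10), (662, 11), (668, 12), (674, 45), (680, 36), (686, 4), (692, 0), (698, 0)]
front bits a [651.15449351 677.18960332 686.69509288] y [-165.90976534  -46.60491487] z [101.82479777 107.18711481 111.14386782]
bar mid [687.9044122   37.65300573 107.51640072] 680.4950844730956 121.70214118802147 [-8.72372431e-03  6.79557267e+02]
lid b [-235.47005738   24.62003137] a [430.54542262 628.88200975] z 106.05537874596246
```

```bash
python3 -m creep '{"slide":[[3.9,4,0],[3.9,4,0],[3.9,4,0],[3.9,4,0],[3.9,4,0],[3.9,4,0],[3.9,4,0],[3.9,4,0]],"turn":[0.086,0.086,0.086,0.086,0.086,0.086,0.086,0.086],"claw":[0.4,0.4,0.4,0.4,0.4,0.4,0.4,0.4]}' 20; python3 -m creep '{"slide":[[3.9,4,0],[3.9,4,0],[3.9,4,0],[3.9,4,0],[3.9,4,0],[3.9,4,0],[0,0,0]],"turn":[0.086,0.086,0.086,0.086,0.086,0.086,0],"claw":[0.4,0.4,0.4,0.4,0.4,0.4,0.4]}'; python3 -c "
from h import *
s=manip.read_state();print(s)"
```

```text
clock: 1.8
eef_pos: [455.4, -209.7, 404.9]
eef_rot: [3.141, -0.0, 0.953]
wrist_force: [0.7, -0.3, 0.0]
finger_gap: 37.3
finger_force: 0.0
clock: 2.68
eef_pos: [689.7, 31.6, 402.8]
eef_rot: [-3.14, -0.0, 1.47]
wrist_force: [-0.0, -0.5, -0.1]
finger_gap: 37.9
finger_force: 0.0
{'clock': 2.675, 'joints': array([-7.26061800e-03,  6.28495350e-01,  1.05314963e+00,  2.84865557e-04,
        1.46179943e+00,  9.33280612e-02]), 'qd': array([-0.05563161, -0.06288963,  0.07961476, -0.01150861, -0.017977  ,
        0.01220267]), 'effort': array([  2.98746452, -71.09704971, -39.85072017,   0.27782106,
         0.25344945,  -0.1977845 ]), 'eef_pos': array([689.74368361,  31.61314047, 402.75381402]), 'eef_rot': array([-3.13972257e+00, -1.09314811e-04,  1.47017630e+00]), 'wrist_force': array([-0.00440508, -0.51711509, -0.1376666 ]), 'moment': array([-0.06449834, -0.0403633 , -0.01554113]), 'finger_force': 0.0, 'finger_gap': 37.91239581479306}
```

```bash
python3 - <<'E'
from h import *
cal=manip.calibration("wrist");s=manip.read_state();im,d=manip.camera("wrist");print(s["eef_pos"],manip.read_state()["eef_pos"])
f=np.array([np.cos(-.102),np.sin(-.102)]);y=np.array([np.sin(-.102),-np.cos(-.102)])
v,u=np.nonzero(d>0);P=world("wrist",d,u,v,cal);m=(P[:,2]>90)&(P[:,2]<125);P=P[m];a=P[:,:2]@f;b=P[:,:2]@y
h=np.histogram(a,np.arange(420,710,10));print(list(zip(h[1].astype(int).tolist(),h[0].tolist())))
m=a>650
if m.any():
    bar=m&(a>np.percentile(a[m],99)-12);print(P[bar].mean(0),a[bar].min(),a[bar].max(),b[bar].min(),b[bar].max(),np.polyfit(b[bar],a[bar],1),P[bar,2].max())
cv2.imwrite("pics/w.png",im[:,:,::-1])
E
```

```text
[689.74368361  31.61314047 402.75381402] [688.87936877  29.92683684 403.31943004]
[(420, 35), (430, 714), (440, 2466), (450, 4229), (460, 3921), (470, 3919), (480, 3976), (490, 3940), (500, 3909), (510, 3739), (520, 3626), (530, 3522), (540, 3535), (550, 3515), (560, 3556), (570, 3522), (580, 3528), (590, 3535), (600, 3529), (610, 3140), (620, 3161), (630, 2485), (640, 209), (650, 314), (660, 374), (670, 1113), (680, 1197), (690, 0)]
[687.95646162  37.42182778 106.24953811] 674.5540478206043 686.5682153691815 -162.88615456462193 -42.41898789229408 [-1.30359933e-04  6.80556418e+02] 109.401734119872
```

View pics/w.png

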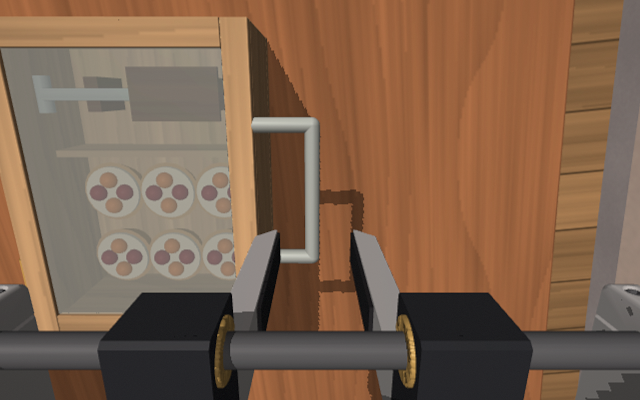

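The wrist view shows the bar at columns 305–320, rows 120–262, free between its arms. The stay is at the left, near row 95. The measured bar centre is (687.4, 32.8, 101).

```bash
python3 -m creep '{"slide":[[-0.1,0.4,-3],[0,0,-3],[0,0,-3],[0,0,-2.3],[0,0,-1],[0,0,0],[0,0,0]],"turn":[0,0,0,0,0,0,0],"claw":[0.4,0.4,0.4,0.4,0.4,0.4,0.4]}' 20; python3 -m creep '{"slide":[[0,0,0],[0,0,0],[0,0,0],[0,0,0]],"turn":[0,0,0,0],"claw":[0,0,0,0]}' 20
```

```text
clock: 3.6
eef_pos: [687.4, 32.5, 283.0]
eef_rot: [3.14, -0.0, 1.465]
wrist_force: [-0.4, 0.9, -0.0]
finger_gap: 37.5
finger_force: 0.0
clock: 4.1
eef_pos: [687.2, 32.8, 281.8]
eef_rot: [-3.141, 0.0, 1.466]
wrist_force: [-5.2, 0.1, 3.3]
finger_gap: 11.3
finger_force: 20.0
```

```bash
cat > arc.py <<'E'
import numpy as np,sys
t=np.array(eval(sys.argv[1]));a=245*np.cos(t)-6*np.sin(t);z=245*np.sin(t)+6*np.cos(t)
for i in range(1,len(t)):
    da=(a[i]-a[i-1])/10;print(f"{t[i]:.2f} [{da*.9948:.2f},{-da*.1018:.2f},{(z[i]-z[i-1])/10:.2f}]")
E
python3 arc.py "[i*1.85/16 for i in range(17)]"
```

```text
0.12 [-0.23,0.02,2.82]
0.23 [-0.55,0.06,2.78]
0.35 [-0.87,0.09,2.69]
0.46 [-1.17,0.12,2.58]
0.58 [-1.46,0.15,2.42]
0.69 [-1.73,0.18,2.24]
0.81 [-1.97,0.20,2.02]
0.93 [-2.19,0.22,1.78]
1.04 [-2.38,0.24,1.51]
1.16 [-2.54,0.26,1.23]
1.27 [-2.66,0.27,0.92]
1.39 [-2.75,0.28,0.61]
1.50 [-2.80,0.29,0.29]
1.62 [-2.82,0.29,-0.04]
1.73 [-2.79,0.29,-0.37]
1.85 [-2.73,0.28,-0.69]
```

```bash
python3 -m creep '{"slide":[[-0.23,0.02,2.82],[-0.55,0.06,2.78],[-0.87,0.09,2.69],[-1.17,0.12,2.58]],"turn":[0,0,0,0],"claw":[0,0,0,0]}' 20;python3 -m creep '{"slide":[[-1.46,0.15,2.42],[-1.73,0.18,2.24],[-1.97,0.2,2.02],[-2.19,0.22,1.78],[0,0,0],[0,0,0]],"turn":[0,0,0,0,0,0],"claw":[0,0,0,0,0,0]}' 20
```

```text
clock: 4.6
eef_pos: [659.0, 35.7, 391.2]
eef_rot: [3.14, -0.0, 1.466]
wrist_force: [0.9, 1.6, -2.6]
finger_gap: 11.4
finger_force: 20.0
clock: 5.35
eef_pos: [586.1, 43.1, 477.2]
eef_rot: [3.134, -0.001, 1.466]
wrist_force: [10.6, 0.2, 13.6]
finger_gap: 11.5
finger_force: 20.0
```

```bash
python3 -m creep '{"slide":[[-2.28,0.24,1.6],[-2.54,0.26,1.23],[-2.66,0.27,0.92],[-2.75,0.28,0.61]],"turn":[0,0,0,0],"claw":[0,0,0,0]}' 20;python3 -m creep '{"slide":[[-2.8,0.29,0.29],[-2.82,0.29,-0.04],[-1.4,0.15,-0.15],[-1.39,0.14,-0.22],[0,0,0],[0,0,0]],"turn":[0,0,0,0,0,0],"claw":[0,0,0,0,0,0]}' 20
```

```text
clock: 5.85
eef_pos: [483.0, 53.6, 519.0]
eef_rot: [3.14, -0.0, 1.466]
wrist_force: [0.6, 0.7, 3.3]
finger_gap: 11.4
finger_force: 20.0
clock: 6.6
eef_pos: [399.7, 62.3, 517.3]
eef_rot: [-3.141, -0.0, 1.466]
wrist_force: [-0.0, 0.9, 2.4]
finger_gap: 11.3
finger_force: 20.0
```

```bash
python3 -m creep '{"slide":[[-1.4,0.14,-0.32],[-1.33,0.14,-0.37],[-0.3,0.03,-0.1],[0,0,0],[0,0,0]],"turn":[0,0,0,0,0],"claw":[0,0,0,0,0]}' 20; python3 -m creep '{"slide":[[0,0,0],[0,0,0],[0,0,0],[0,0,0]],"turn":[0,0,0,0],"claw":[0.4,0.4,0.4,0.4]}'; python3 -c "
from h import *
s=manip.read_state();print(s)"
```

```text
clock: 7.22
eef_pos: [369.2, 65.4, 509.7]
eef_rot: [3.137, -0.0, 1.466]
wrist_force: [13.9, -0.0, -0.3]
finger_gap: 11.4
finger_force: 20.0
clock: 7.72
eef_pos: [368.9, 65.5, 509.4]
eef_rot: [-3.141, 0.0, 1.466]
wrist_force: [-0.6, 0.5, 0.7]
finger_gap: 37.5
finger_force: 0.0
{'clock': 7.725, 'joints': array([ 7.77674098e-02, -1.72267551e-01,  1.78207536e+00, -2.62123612e-05,
        1.53207173e+00,  1.82736559e-01]), 'qd': array([-1.42731626e-03,  1.72187977e-04, -7.92017311e-04,  1.76703711e-04,
       -1.12180871e-03, -2.32797922e-05]), 'effort': array([ 5.82725886e-03, -2.68118781e+01, -3.71123493e+01,  7.51951500e-02,
        7.86025543e-03,  6.63183928e-04]), 'eef_pos': array([368.85876631,  65.45223522, 509.36415713]), 'eef_rot': array([-3.14131530e+00,  7.78898029e-05,  1.46582821e+00]), 'wrist_force': array([-0.55026178,  0.53581505,  0.66597987]), 'moment': array([-0.06851503, -0.0962314 , -0.00161426]), 'finger_force': 0.0, 'finger_gap': 37.46282601799265}
```

```bash
python3 -m creep '{"slide":[[0,0,0],[0,0,2],[0,0,4],[3,0,2],[4,0,0],[4,0,0],[4,0,-3],[0,0,-4]],"turn":[0,0,0,0,0,0,0,0],"claw":[0.4,0.4,0.4,0.4,0.4,0.4,0.4,0.4]}'; python3 -m creep '{"slide":[[0,0,0],[0,0,0]],"turn":[0,0],"claw":[0.4,0.4]}'; python3 - <<'E'
from h import *
cal=manip.calibration("wrist");im,d=manip.camera("wrist");np.savez("/tmp/w2.npz",im=im,d=d)
f=np.array([np.cos(-.102),np.sin(-.102)]);y=np.array([np.sin(-.102),-np.cos(-.102)])
for q in("stay","stay_tip"):
  for r in manip.cut_out(q,"wrist")[:2]:
    m=r["mask"]&(d>0);v,u=np.nonzero(m);P=world("wrist",d,u,v,cal);a=P[:,:2]@f;b=P[:,:2]@y
    print(q,r["score"],r["position"],m.sum(),[np.percentile(k,[2,50,98]).round(1).tolist() for k in(a,b,P[:,2])])
v,u=np.nonzero(d>0);P=world("wrist",d,u,v,cal);a=535.5-P[:,:2]@f;b=P[:,:2]@y+102.65
m=(a>-20)&(a<60)&(abs(b+77.5)<30)&(P[:,2]>64)&(P[:,2]<90);print("bar case-y",np.percentile(b[m],[1,50,99]),"z",np.percentile(P[m,2],[5,50,95]),m.sum())
m=(a>60)&(a<88)&(abs(b+77.5)<30)&(P[:,2]>64)&(P[:,2]<90);print("pin x",np.percentile(a[m],[1,99]),"y",np.percentile(b[m],[1,99]))
cv2.imwrite("pics/w2.png",im[:,:,::-1])
im,d=manip.camera("side")
for r in manip.cut_out("lid","side")[:1]:
    m=r["mask"]&(d>0);v,u=np.nonzero(m);P=world("side",d,u,v);print(np.percentile(P,[2,98],axis=0).round(0).tolist())
E
```

```text
clock: 8.72
eef_pos: [520.8, 65.3, 517.4]
eef_rot: [-3.141, 0.0, 1.465]
wrist_force: [0.2, -0.1, -0.5]
finger_gap: 37.5
finger_force: 0.0
clock: 8.98
eef_pos: [518.7, 65.5, 521.4]
eef_rot: [3.139, -0.0, 1.466]
wrist_force: [-0.5, 0.3, -0.6]
finger_gap: 38.0
finger_force: 0.0
stay 0.75 [306.0, 110.8] 1211 [[450.1, 503.4, 576.3], [-192.4, -180.3, -167.8], [11.4, 74.8, 76.6]]
stay_tip 0.57 [307.5, 108.3] 1116 [[451.4, 500.5, 575.0], [-191.5, -180.3, -170.1], [70.8, 74.9, 76.6]]
bar case-y [-82.14084638 -77.62173721 -73.01805669] z [73.58361522 74.95682868 76.30277433] 628
pin x [60.9035281  85.66550887] y [-92.16402789 -62.95151232]
[[316.0, -411.0, 1.0], [450.0, 194.0, 336.0]]
```

View pics/w2.png

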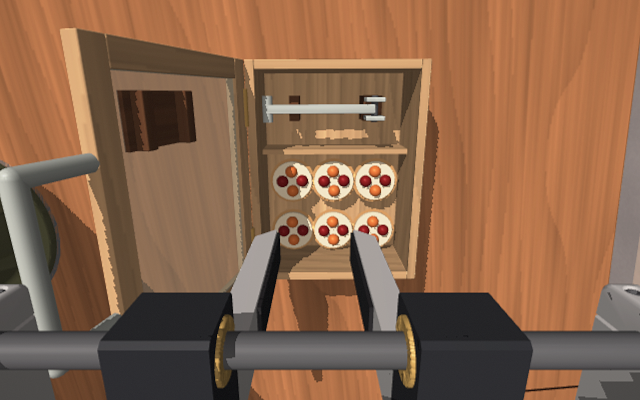

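The wrist view shows the lid fully back at the left and the stay at columns 263–385, row 108. Its measured position agrees with the model to within 1 mm.

```bash
python3 -m creep '{"slide":[[0.2,1,0],[0,1,0],[0,1,0],[0,1,-1],[0,1,-2],[0,1.2,-2],[0,0,-2],[0,0,-2]],"turn":[-0.18,-0.18,-0.18,-0.18,-0.18,-0.18,-0.18,-0.18],"claw":[0.4,0.4,0.4,0.4,0.4,0.4,0.4,0.4]}'; python3 -m creep '{"slide":[[0,0,-3],[0,0,-3],[0,0,-2],[0,0,0],[0,0,0]],"turn":[-0.128,0,0,0,0],"claw":[0.4,0.4,0.4,0.4,0.4]}'
```

```text
clock: 10.22
eef_pos: [520.8, 127.6, 429.4]
eef_rot: [-3.141, -0.001, 0.02]
wrist_force: [-0.3, 0.2, -0.2]
finger_gap: 37.6
finger_force: 0.0
clock: 10.85
eef_pos: [521.1, 127.5, 350.7]
eef_rot: [-3.141, -0.002, -0.102]
wrist_force: [0.3, -0.1, 1.2]
finger_gap: 37.6
finger_force: 0.0
```

```bash
python3 -m creep '{"slide":[[0,0,-2],[0,0,-2],[0,0,-1],[0,0,0]],"turn":[0,0,0,0],"claw":[0.4,0.4,0.4,0.4]}'; python3 - <<'E'
from h import *
im,d=manip.camera("side");cv2.imwrite("pics/s2.png",im[60:320,160:520,::-1])
E
python3 arc.py "[0]" 
```

```text
clock: 11.35
eef_pos: [521.1, 127.5, 299.7]
eef_rot: [3.142, 0.0, -0.102]
wrist_force: [-0.5, -0.4, 0.8]
finger_gap: 37.5
finger_force: 0.0
```

View pics/s2.png

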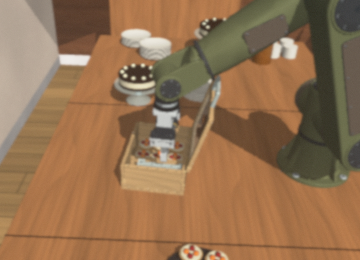

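```bash
python3 - <<'E'
from h import *
for c in("side","top"):
    im,d=manip.camera(c);v,u=np.nonzero(d>0);P=world(c,d,u,v)
    for x0 in(330,350,370,390,410):
        m=(abs(P[:,0]-x0)<10)&(P[:,2]>270)&(abs(P[:,1]-60)<150)
        Q=P[m];z=Q[:,2]
        print(c,x0,[(int(k),Q[(z>=k)&(z<k+15),1].min().astype(int),Q[(z>=k)&(z<k+15),1].max().astype(int)) for k in range(270,600,15) if((z>=k)&(z<k+15)).any()])
cv2.imwrite("pics/s3.png",cv2.resize(manip.camera("side")[0][100:200,310:430,::-1],None,fx=5,fy=5,interpolation=2))
E
```

```text
side 330 [(420, np.int64(141), np.int64(143)), (435, np.int64(141), np.int64(159)), (450, np.int64(152), np.int64(161)), (465, np.int64(151), np.int64(164)), (480, np.int64(157), np.int64(166)), (495, np.int64(155), np.int64(164)), (510, np.int64(147), np.int64(166)), (525, np.int64(126), np.int64(166)), (540, np.int64(42), np.int64(149)), (555, np.int64(46), np.int64(110))]
side 350 [(405, np.int64(138), np.int64(146)), (420, np.int64(141), np.int64(158)), (435, np.int64(151), np.int64(162)), (450, np.int64(154), np.int64(165)), (465, np.int64(157), np.int64(166)), (480, np.int64(157), np.int64(165)), (495, np.int64(150), np.int64(164)), (510, np.int64(134), np.int64(160)), (525, np.int64(58), np.int64(151)), (540, np.int64(52), np.int64(121))]
side 370 [(270, np.int64(-62), np.int64(-62)), (285, np.int64(-55), np.int64(43)), (300, np.int64(10), np.int64(124)), (315, np.int64(10), np.int64(127)), (330, np.int64(8), np.int64(127)), (390, np.int64(134), np.int64(139)), (405, np.int64(136), np.int64(157)), (420, np.int64(150), np.int64(162)), (435, np.int64(158), np.int64(165)), (450, 
[... 1925 characters left out ...]
(465, np.int64(33), np.int64(36)), (480, np.int64(34), np.int64(159)), (495, np.int64(35), np.int64(156)), (510, np.int64(36), np.int64(148)), (525, np.int64(47), np.int64(132))]
top 390 [(270, np.int64(-57), np.int64(50)), (285, np.int64(-29), np.int64(49)), (435, np.int64(42), np.int64(44)), (450, np.int64(41), np.int64(160)), (465, np.int64(42), np.int64(160)), (480, np.int64(40), np.int64(158)), (495, np.int64(42), np.int64(150)), (510, np.int64(54), np.int64(137))]
top 410 [(420, np.int64(166), np.int64(168)), (435, np.int64(50), np.int64(167)), (450, np.int64(45), np.int64(157)), (465, np.int64(46), np.int64(158)), (480, np.int64(51), np.int64(149)), (495, np.int64(59), np.int64(137))]
```

View pics/s3.png

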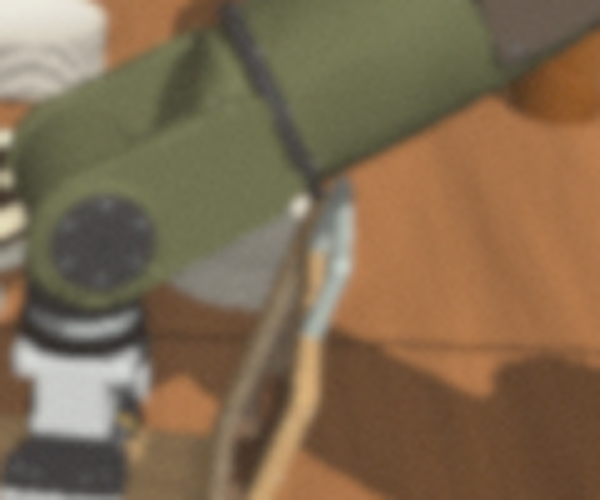

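The forearm underside is about 40 mm above the bar now, and I work out about 18 mm left if I grip the stay high, at TCP z 257. That's enough.

```bash
python3 -m creep '{"slide":[[0.5,-0.05,-1.5],[0,0,-1.5],[0,0,-1.3],[0,0,0],[0,0,0]],"turn":[0,0,0,0,0],"claw":[0.4,0.4,0.4,0.4,0.4]}'; python3 -m creep '{"slide":[[0,0,0],[0,0,0],[0,0,0],[0,0,0]],"turn":[0,0,0,0],"claw":[0,0,0,0]}' 10; python3 - <<'E'
import numpy as np
t=np.linspace(0,1.25,9);r=70
x=-r*np.cos(t);z=r*np.sin(t)   # along f
for i in range(1,9): da=(x[i]-x[i-1])/10;print(f"{t[i]:.2f} [{da*.9948:.2f},{-da*.1018:.2f},{(z[i]-z[i-1])/10:.2f}]")
E
```

```text
clock: 12.18
eef_pos: [526.0, 127.0, 256.6]
eef_rot: [-3.142, -0.0, -0.102]
wrist_force: [-0.5, 0.5, 0.7]
finger_gap: 37.8
finger_force: 0.0
clock: 12.68
eef_pos: [526.0, 127.0, 256.6]
eef_rot: [-3.141, -0.0, -0.102]
wrist_force: [-0.4, 1.2, 1.9]
finger_gap: 9.8
finger_force: 10.0
0.16 [0.08,-0.01,1.09]
0.31 [0.25,-0.03,1.06]
0.47 [0.41,-0.04,1.01]
0.62 [0.57,-0.06,0.93]
0.78 [0.70,-0.07,0.83]
0.94 [0.82,-0.08,0.71]
1.09 [0.92,-0.09,0.58]
1.25 [1.00,-0.10,0.42]
```

```bash
python3 -m creep '{"slide":[[0.08,-0.01,1.09],[0.25,-0.03,1.06],[0.41,-0.04,1.01],[0.57,-0.06,0.93],[0,0,0]],"turn":[0,0,0,0,0],"claw":[0,0,0,0,0]}' 10; python3 -m creep '{"slide":[[0.7,-0.07,0.83],[0.82,-0.08,0.71],[0.92,-0.09,0.58],[1,-0.1,0.42],[0.2,-0.02,0],[0,0,0],[0,0,0]],"turn":[0,0,0,0,0,0,0],"claw":[0,0,0,0,0,0,0]}' 10
```

```text
clock: 13.3
eef_pos: [539.4, 125.6, 298.4]
eef_rot: [-3.141, -0.001, -0.102]
wrist_force: [-2.6, 3.0, 4.1]
finger_gap: 10.1
finger_force: 10.0
clock: 14.18
eef_pos: [575.8, 121.9, 323.6]
eef_rot: [-3.141, -0.002, -0.102]
wrist_force: [-1.0, 3.3, 5.3]
finger_gap: 9.9
finger_force: 10.0
```

```bash
python3 -m creep '{"slide":[[0.4,-0.04,0],[0,0,0],[0,0,0]],"turn":[0,0,0],"claw":[0,0,0]}' 10; python3 -m creep '{"slide":[[0,0,0],[0,0,0],[0,0,0]],"turn":[0,0,0],"claw":[0.4,0.4,0.4]}'; python3 - <<'E'
from h import *
f=np.array([np.cos(-.102),np.sin(-.102)]);y=np.array([np.sin(-.102),-np.cos(-.102)])
for c in("wrist","top","side"):
    cal=manip.calibration(c);im,d=manip.camera(c)
    for q in("stay",):
      for r in manip.cut_out(q,c)[:2]:
        m=r["mask"]&(d>0);v,u=np.nonzero(m);P=world(c,d,u,v,cal);a=535.5-P[:,:2]@f;b=P[:,:2]@y+102.65
        m2=(abs(b+77.5)<18)&(P[:,2]>66)&(P[:,2]<230);a,b,z=a[m2],b[m2],P[m2,2]
        print(c,q,r["score"],r["position"],m2.sum(),[np.percentile(k,[2,50,98]).round(1).tolist() for k in(a,b,z)] if m2.any() else 0)
        if m2.sum()>20: 
            t=z>z.max()-10; print("top part",a[t].mean(),b[t].mean(),z.max())
    if c=="wrist":cv2.imwrite("pics/w4.png",im[:,:,::-1])
E
```

```text
clock: 14.55
eef_pos: [579.8, 121.5, 323.9]
eef_rot: [-3.141, -0.002, -0.102]
wrist_force: [-2.2, 3.6, 7.9]
finger_gap: 10.0
finger_force: 10.0
clock: 14.92
eef_pos: [579.5, 121.4, 322.6]
eef_rot: [3.141, 0.0, -0.102]
wrist_force: [-0.2, -0.4, -1.1]
finger_gap: 35.7
finger_force: 0.0
wrist stay 0.87 [312.4, 307.0] 4524 [[-48.3, -18.6, -1.8], [-89.9, -76.6, -63.1], [79.2, 165.0, 193.8]]
top part -6.273818351418074 -76.50008899093532 195.1118398603449
wrist stay 0.23 [567.3, 397.4] 0 0
top stay 0.71 [156.5, 240.1] 0 0
side stay 0.49 [307.4, 203.2] 29 [[-40.3, -21.1, -11.9], [-85.8, -83.1, -80.1], [90.2, 150.3, 167.0]]
top part -15.007206483965142 -82.9313795914068 168.28998117141464
```

The stay tip measures x −6, z ≈ 189 in the case frame, which is the stop position (1.25 rad). I'll open wider, lift clear of the pin and go back to the bar.

```bash
python3 -m creep '{"slide":[[0,0,0],[0,0,0],[0,0,2],[0,0,3],[0,0,4],[0,0,5],[0,0,5],[0,0,5]],"turn":[0,0,0,0,0,0,0,0],"claw":[0.7,0.7,0.7,0.7,0.7,0.7,0.7,0.7]}'; python3 -m creep '{"slide":[[0,0,1.5],[-2.6,-0.7,0],[-2.6,-0.7,0],[-2.6,-0.7,0],[-2.6,-0.7,0],[-2.6,-0.7,0],[-2.6,-0.7,0],[-2.6,-0.7,0]],"turn":[0.18,0.18,0.18,0.18,0.18,0.18,0.18,0.18],"claw":[0.4,0.4,0.4,0.4,0.4,0.4,0.4,0.4]}';python3 -m creep '{"slide":[[-2.6,-0.7,0],[0,0,0],[0,0,0]],"turn":[0.128,0,0],"claw":[0.4,0.4,0.4]}'; python3 - <<'E'
from h import *
f=np.array([np.cos(-.102),np.sin(-.102)]);y=np.array([np.sin(-.102),-np.cos(-.102)])
cal=manip.calibration("wrist");im,d=manip.camera("wrist");v,u=np.nonzero(d>0);P=world("wrist",d,u,v,cal)
a=P[:,:2]@f;b=P[:,:2]@y;m=(P[:,2]>326)&(P[:,2]<345)&(abs(a-362)<40)&(abs(b+102)<60)
print(m.sum(),np.percentile(a[m],[1,50,99]),np.percentile(b[m],[1,99]),np.percentile(P[m,2],[50,99]))
c=P[(abs(b+180)<20)&(abs(a-541)<25)&(P[:,2]>120)];print(len(c),c.max(0) if len(c) else 0,(535.5-c[:,:2]@f).max() if len(c) else 0)
cv2.imwrite("pics/w5.png",im[:,:,::-1])
E
```

```text
clock: 16.23
eef_pos: [579.1, 121.5, 564.6]
eef_rot: [-3.142, -0.0, -0.102]
wrist_force: [-0.1, 0.2, -0.0]
finger_gap: 65.3
finger_force: 0.0
clock: 17.23
eef_pos: [396.4, 72.3, 577.8]
eef_rot: [3.141, -0.0, 1.344]
wrist_force: [-0.8, 0.4, -0.2]
finger_gap: 37.8
finger_force: 0.0
clock: 17.6
eef_pos: [371.8, 65.6, 577.8]
eef_rot: [3.141, -0.0, 1.464]
wrist_force: [0.4, -1.1, 0.7]
finger_gap: 38.0
finger_force: 0.0
3083 [356.59917988 362.62280663 368.32476142] [-160.82368343  -45.55722463] [334.40069652 336.49521105]
477 [571.15738014 139.03057878 195.48271286] 2.8224789510072696
```

View pics/w5.png

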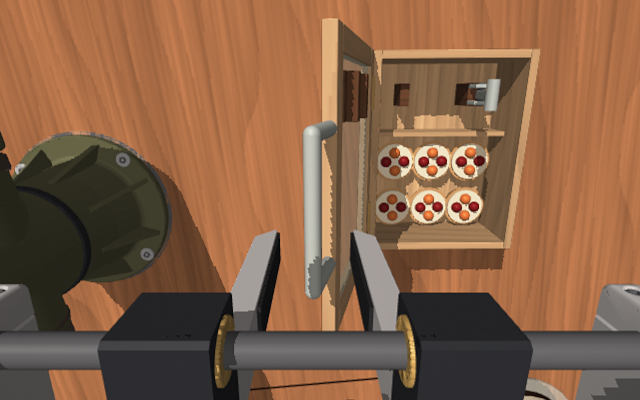

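The picture shows the bar between the fingers (columns 305–325) and the stay raised at (490, 95). I'll descend, grip and swing the lid forward.

```bash
python3 -m creep '{"slide":[[-0.1,0,-2],[0,0,-2],[0,0,-2],[0,0,-0.8],[0,0,0],[0,0,0]],"turn":[0,0,0,0,0,0],"claw":[0.4,0.4,0.4,0.4,0.4,0.4]}'; python3 -m creep '{"slide":[[0,0,0],[0,0,0],[0,0,0],[0,0,0]],"turn":[0,0,0,0],"claw":[0,0,0,0]}' 20; python3 arc.py "[1.85-i*.12 for i in range(9)]+[.82,.79,.77]"
```

```text
clock: 18.4
eef_pos: [370.6, 65.6, 510.4]
eef_rot: [3.141, -0.0, 1.466]
wrist_force: [0.8, -0.3, 0.4]
finger_gap: 37.7
finger_force: 0.0
clock: 18.9
eef_pos: [370.4, 65.5, 509.9]
eef_rot: [3.141, -0.0, 1.466]
wrist_force: [-1.1, 0.4, 1.2]
finger_gap: 11.3
finger_force: 20.0
1.73 [2.84,-0.29,0.71]
1.61 [2.90,-0.30,0.36]
1.49 [2.92,-0.30,0.01]
1.37 [2.90,-0.30,-0.34]
1.25 [2.84,-0.29,-0.69]
1.13 [2.74,-0.28,-1.03]
1.01 [2.60,-0.27,-1.35]
0.89 [2.42,-0.25,-1.65]
0.82 [1.31,-0.13,-1.09]
0.79 [0.54,-0.06,-0.50]
0.77 [0.35,-0.04,-0.34]
```

```bash
python3 -m creep '{"slide":[[1.4,-0.14,0.37],[1.44,-0.15,0.34],[2.9,-0.3,0.36],[2.92,-0.3,0.01],[2.9,-0.3,-0.34],[0,0,0]],"turn":[0,0,0,0,0,0],"claw":[0,0,0,0,0,0]}' 20; python3 -m creep '{"slide":[[2.84,-0.29,-0.69],[2.74,-0.28,-1.03],[2.6,-0.27,-1.35],[2.42,-0.25,-1.65],[0,0,0],[0,0,0]],"turn":[0,0,0,0,0,0],"claw":[0,0,0,0,0,0]}' 20
```

```text
clock: 19.65
eef_pos: [488.3, 53.2, 516.5]
eef_rot: [-3.141, 0.0, 1.465]
wrist_force: [0.5, -1.4, 1.7]
finger_gap: 11.3
finger_force: 20.0
clock: 20.4
eef_pos: [592.4, 42.5, 469.4]
eef_rot: [-3.141, 0.0, 1.466]
wrist_force: [0.2, -2.0, -1.3]
finger_gap: 11.0
finger_force: 20.0
```

```bash
python3 -m creep '{"slide":[[0.65,-0.07,-0.54],[0.66,-0.06,-0.55],[0,0,0],[0,0,0]],"turn":[0,0,0,0],"claw":[0,0,0,0]}' 20; python3 -m creep '{"slide":[[0.27,-0.03,-0.25],[0.27,-0.03,-0.25],[0,0,0],[0,0,0]],"turn":[0,0,0,0],"claw":[0,0,0,0]}' 20; python3 -m creep '{"slide":[[0.35,-0.04,-0.34],[0,0,0],[0,0,0]],"turn":[0,0,0],"claw":[0,0,0]}' 20
```

```text
clock: 20.9
eef_pos: [605.1, 41.3, 458.9]
eef_rot: [-3.141, 0.0, 1.466]
wrist_force: [-3.1, -3.7, -3.1]
finger_gap: 11.4
finger_force: 20.0
clock: 21.4
eef_pos: [610.5, 40.8, 454.0]
eef_rot: [-3.141, 0.0, 1.466]
wrist_force: [-2.9, -4.0, -2.5]
finger_gap: 11.2
finger_force: 20.0
clock: 21.78
eef_pos: [613.9, 40.5, 450.8]
eef_rot: [-3.142, 0.0, 1.466]
wrist_force: [-1.9, -4.1, -2.8]
finger_gap: 11.5
finger_force: 20.0
```

```bash
python3 -m creep '{"slide":[[0.18,-0.02,-0.18],[0,0,0],[0,0,0]],"turn":[0,0,0],"claw":[0,0,0]}' 20; python3 -m creep '{"slide":[[0.18,-0.02,-0.18],[0,0,0],[0,0,0]],"turn":[0,0,0],"claw":[0,0,0]}' 20;  python3 - <<'E'
from h import *
f=np.array([np.cos(-.102),np.sin(-.102)]);y=np.array([np.sin(-.102),-np.cos(-.102)])
for c in("side","wrist"):
    cal=manip.calibration(c);im,d=manip.camera(c);v,u=np.nonzero(d>0);P=world(c,d,u,v,cal);a=535.5-P[:,:2]@f;b=P[:,:2]@y+102.65
    m=(abs(b)<140)&(a<95)&(a>-110)&(P[:,2]>105)&(b<-122 if c=="side" else b<-100)
    if m.sum()>20: print(c,m.sum(),np.arctan(np.polyfit(100-a[m],P[m,2],1)[0]))
    cv2.imwrite(f"pics/{c}6.png",im[:,:,::-1])
im=cv2.imread("pics/side6.png")[100:260,240:400];cv2.imwrite("pics/s6.png",cv2.resize(im,None,fx=3.7,fy=3.7,interpolation=2))
E
```

```text
clock: 22.15
eef_pos: [615.5, 40.3, 449.4]
eef_rot: [-3.141, 0.0, 1.466]
wrist_force: [-9.1, -3.7, 1.7]
finger_gap: 11.7
finger_force: 20.0
clock: 22.52
eef_pos: [616.6, 40.2, 448.8]
eef_rot: [-3.139, 0.0, 1.466]
wrist_force: [-22.2, -3.8, 12.4]
finger_gap: 11.6
finger_force: 20.0
side 293 0.7542238338848584
wrist 7519 0.7465278561107213
```

View pics/s6.png

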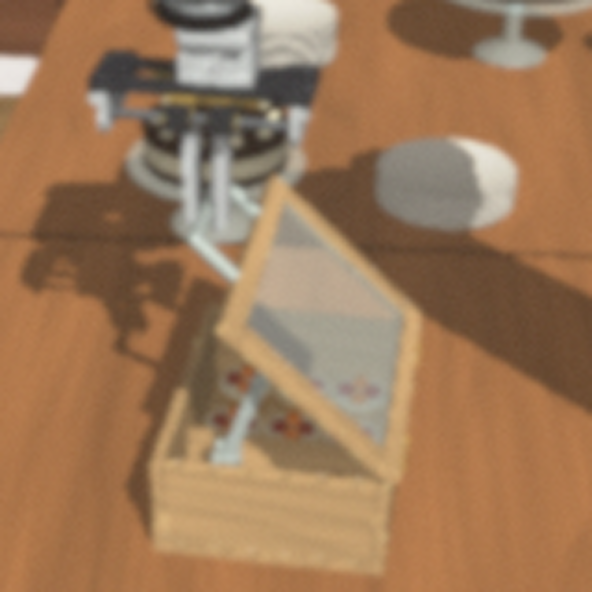

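The lid sits on the stay (crop around (260, 385)), and the wrist force has reversed. I'll ease off the preload, open the fingers and lift away.

```bash
python3 -m creep '{"slide":[[-0.2,0.02,0.2],[0,0,0],[0,0,0]],"turn":[0,0,0],"claw":[0,0,0]}' 20; python3 -m creep '{"slide":[[0,0,0],[0,0,0],[0,0,0],[0,0,0],[0,0,0]],"turn":[0,0,0,0,0],"claw":[0.4,0.4,0.4,0.4,0.4]}'; python3 -m creep '{"slide":[[0,0,1],[0,0,2],[0,0,3],[0,0,4],[0,0,2],[0,0,0],[0,0,0]],"turn":[0,0,0,0,0,0,0],"claw":[0.4,0.4,0.4,0.4,0.4,0.4,0.4]}'; python3 - <<'E'
from h import *
f=np.array([np.cos(-.102),np.sin(-.102)]);y=np.array([np.sin(-.102),-np.cos(-.102)])
for c in("side","wrist"):
    cal=manip.calibration(c);im,d=manip.camera(c);v,u=np.nonzero(d>0);P=world(c,d,u,v,cal);a=535.5-P[:,:2]@f;b=P[:,:2]@y+102.65
    m=(abs(b)<140)&(a<95)&(a>-110)&(P[:,2]>105)&(P[:,2]<300)&(b<-122 if c=="side" else b<-100)
    if m.sum()>20: print(c,m.sum(),np.arctan(np.polyfit(100-a[m],P[m,2],1)[0]))
    if c=="wrist":
        k=(abs(a+80)<30)&(abs(b)<40)&(P[:,2]>250)&(P[:,2]<290)
        print("bar",k.sum(),np.median(a[k]),np.percentile(P[k,2],[50,95]))
    if c=="side":
        for r in manip.cut_out("stay",c)[:1]:
            q=r["mask"]&(d>0)
            v,u=np.nonzero(q);P=world(c,d,u,v);A=535.5-P[:,:2]@f;print(r["score"],r["position"],np.c_[A,P[:,:2]@y+102.65,P[:,2]][::max(1,len(A)//15)].round(0).tolist())
print(manip.read_state()["clock"])
E
```

```text
clock: 23.0
eef_pos: [615.3, 40.3, 449.5]
eef_rot: [-3.141, -0.0, 1.466]
wrist_force: [-6.2, -4.3, 0.6]
finger_gap: 11.5
finger_force: 20.0
clock: 23.62
eef_pos: [615.7, 40.3, 449.1]
eef_rot: [3.141, -0.0, 1.466]
wrist_force: [0.1, 0.1, 0.1]
finger_gap: 37.7
finger_force: 0.0
clock: 24.5
eef_pos: [615.8, 40.3, 568.0]
eef_rot: [-3.14, 0.0, 1.466]
wrist_force: [-0.2, -0.3, -0.9]
finger_gap: 37.8
finger_force: 0.0
side 292 0.762907687885213
wrist 3939 0.754019362843985
bar 1445 -72.78169172697926 [274.44161842 276.05725098]
24.65
```

```bash
python3 -c "
from h import *
print(manip.sign_off())"
```

```text
the job is handed in; nothing more can be done
None
```

The lid now rests on the raised stay at a measured angle of about 0.76 rad, the gripper is clear of it, and I handed the job in at about 24.7 s; no verdict was returned.

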